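Start and close a sprung reactor cap without cross-threading

TASK

Close the aquarium media reactor with its red screw cap: set the cap squarely on the threaded neck and, pressing down gently, turn it backward (counter-clockwise seen from above) first, until you feel it drop a step into the thread. Then, still pressing, turn it forward (clockwise) until it is fully home, and let go of it. Never force the thread or press hard, and leave the jar, bottle and magnet as they are.

Things in the scene. Friction and masses are not known exactly. Their poses are not given: they have to be found in the camera images.
- mouth (a point): Centre of the neck's rim, 198.5 mm above the table, on the fixed upright reactor: clear 80 mm tube, 130 mm square black base, white threaded neck on top (vertical axis). Neck 62 mm across, rim coned (54 mm at the top, full width 5 mm lower), thread bands 72 mm across. All heights below are of the cap's skirt edge relative to this rim.
- thread (a point): Point on the neck axis 13 mm below the rim, level of the four thread starts, 90 deg apart: 20-deg gaps in the bands, direction unmarked and different each time (point axes tell nothing). A cap set on rides the band tops at -13 to -17 mm; backward climbs 4 mm in 64 deg to the next gap; forward on top hits an upright stop and jams.
- flange (a point): Point on the neck axis on the flange below the thread, 25.5 mm below the rim. In a gap the cap can be pressed down onto it; from there it turns forward about 68 deg under the bands to the end stop. Let go at home, the spring lifts it against the bands to -24 mm; let go in the gap, it is pushed up and out again.
- plate (a point): Centre, level with the tops of its three round feet, of the grey sprung press plate, 42 mm across, in the neck, as it stands at the start: 12 mm above the rim. The cap's ceiling (24 mm above its skirt edge) pushes it down: it pushes back with about 3 N at first, 7 N with the cap home, 8 N with the cap on the flange.
- cap_grip (a point): Centre of the grip bar across the flat top of the loose red cap (lying skirt down); x along the bar, z up. Bar 60 long (x), 14 thick (y), 28 high; this point is 14 mm above the flat top, 42 above the skirt edge. Cap 87 mm across, 76 inside, 220 g; four inner lugs at the skirt on its x and y axes, 7 wide, 4 high, 65 mm between opposite ones. Grip the bar with 30 to 60 N. Home: 18 mm above point mouth.
- neck (a joint): Twist of the neck in its springy mount (rad, positive counter-clockwise from above, 0 at rest): 2.5 N m per rad, so it shows the turning moment put on the thread. More than 0.24 rad (0.6 N m) either way strips the thread.
- food_jar_mid (a point): Small jar with a blue lid, 54 mm across, 70 mm high, standing on the table; point half-way up. Leave it alone.
- dose_bottle_mid (a point): Dosing bottle with a green label and black cap, 44 mm across, 95 mm high, standing; point 45 mm up. Leave it alone.
- magnet_mid (a point): Black algae magnet lying on the table, 50 x 34 x 25 mm; point 11 mm up. Leave it alone.
Things that resemble listed ones, but are neither listed nor needed, are in the scene too. What is shaped like the part that bears cap_grip but blue or purple is not meant.

How it is judged (in metres and radians):
On the way, in this order (a step that is already met when the one before it is completed fails the run):
1. with the cap on the neck, it is turned backward against the thread (a backward moment of at least 0.01 N m) (horizontal distance between cap_grip and mouth below 0.004 m and z of cap_grip in the frame of mouth below 0.031 m and value of joint neck above 0.004 rad), for 0.05 s.
2. the cap, down at its home height, is turned forward (a forward moment of at least 0.01 N m) (horizontal distance between cap_grip and mouth below 0.003 m and z of cap_grip in the frame of mouth below 0.0189 m and angle between cap_grip's own z axis and vertical below 0.04 rad and value of joint neck below -0.004 rad), for 0.05 s.
At the end, for the whole second after the job is handed in: The cap rests released on the neck, centred within 3 mm and upright within 2.3 degrees, with its grip point less than 18.9 mm above the rim although the spring pushes it up (so it is within about 14 degrees of the end of the thread), and it is still (horizontal distance between cap_grip and mouth below 0.003 m and z of cap_grip in the frame of mouth below 0.0189 m and angle between cap_grip's own z axis and vertical below 0.04 rad and linear speed of cap below 0.01 m/s and contact force between cap and the fingers below 0.05 N); the robot touches nothing.
It fails at once if the thread is forced: the neck twists more than 0.24 rad (0.6 N m) either way (value of joint neck above 0.24 rad or value of joint neck below -0.24 rad).
It fails at once if the cap bears on the neck with more than 45 N, pressing and turning forces together (contact force between cap and neck above 45 N).
It fails at once if the jar, bottle or magnet is moved more than 15 mm (distance of any of food_jar_mid, dose_bottle_mid, magnet_mid from where it was at the start of the episode above 0.015 m).
It also fails if it takes over 72 s, if anything falls off the work surface, if the arm or the gripper's body presses on something with over 40 N, if the wrist force passes 120 N, or if a joint passes its speed limit or range.

ROBOT

A 6-joint arm with a two-finger parallel gripper is mounted at the origin on the work surface. World frame = base frame: x ahead of the robot, y to its left, z up, the work surface at z = 0. Lengths are in mm, angles in rad, forces in N, time in s.
With the tool pointing down it reaches from about 350 to 850 mm from the base axis. Payload 8.1 kg.
Tool frame: the origin (TCP) lies between the finger pads; the fingertips stand 22 mm ahead of it and the grasp point (between the pads) lies 3 mm ahead of it; z points along the fingers, y is the line along which they close (so a half turn about z gives the same grasp; the last joint's range is limited). The gripper opens to 93 mm and grips with 3 to 60 N. Pads are 15 mm wide; open, the fingers measure 128 mm over their backs; the gripper's body (75 mm by 188 mm) begins 65 mm behind the grasp point.
Start: joints at [1.09, 0.13, 1.488, -0, 1.523, -0.085], TCP at [231.307, 553.626, 240.635] pointing down, gripper open.
Joint ranges: [-2.96, 2.96], [-0.89, 2.26], [0.02, 2.5], [-1.34, 4.48], [0, 2.73], [-2.66, 2.66]. Speed limits (rad/s): [2.39, 2.39, 2.79, 3.14, 3.14, 3.14].

INTERFACE

Orientations are given as a unit quaternion [x, y, z, w].
In Python, from cell import arm gives the robot as it stands.
- The arm moves only by the tool send_rows, never from a script. Its argument "commands" is a list that holds one entry, the list of rows, each a list of 5 numbers: the finger opening in cm, from 0 to 9.3, then the shift along the tool's x, y, z in cm, then the turn about the tool's z in rad. In form: [[[hand, x, y, z, spin], ...]]. A call has 1 to 12 rows; each row is the pose to reach, as a shift and turn from the pose commanded when the call began, along the tool's axes at that moment; what a row does not reach only later rows make up. A row lasts 1/8 s, in which the tool goes at most 62.5 mm and 10.7 degrees, less where a joint would pass 70% of its speed; a pose out of reach is approached as far as the arm can. A call with a gripper value outside its range is refused whole. The fingers move at their own pace and stop on an object; "newtons" is the grip in N (left out, the last holds). Time passes only in rows, so rows that repeat a pose let the fingers close. It gives the time, the measured TCP pose, the force, the opening and the grip force at its end, in the units of the state.
- arm.state(): the state, without advancing time (a new reading comes with each control period).
- arm.get_image(name): name is "side" or "top"; returns a dict with "pixels" (420x560x3 uint8, red, green, blue), "mtx" (3x3 intrinsics, pixels), "D" ([k1, k2, p1, p2, k3] as OpenCV has them; the pictures are not rectified), "R" (3x3) and "t" (3): a world point X has camera coordinates R X + t. Camera axes: x right, y down, z forward; pixel columns grow to the right and rows downward; lengths in mm; the calibration is good to about 2 mm. A picture is of the moment at which its call begins. There is no depth.
- arm.close_job(): hands the job in; it is judged then, once.
Trained networks look in a picture, given as the dict that the camera call returned (one of the last four; its "shot" number tells which), for a name from the list of things; names that differ only in an ending like _2 or _b are one class to them, and where a whole thing is asked for, a point or a joint stands for the part that bears it (a point fixed in the world has none). Each returns a list of dicts, best first, with "score" (0 to 1); they miss things now and then, are a little off and sometimes report something else, mostly with a low value. They report only what shows in the picture. A call takes as long as a camera call. They do not tell look-alikes from the thing itself.
- arm.recognise(target, picture): "at" ([column, row] in pixels, amid what is visible of it).
The state is a dict: "clock": time; "joint_pos": joint angles; "joint_vel": joint speeds; "joint_torque": joint torques, N m; "ee_pos": TCP position; "eef_rot": TCP orientation; "force": force on the tool from outside, world axes, zero at the start; "torque": the same for the moment, N m; "grip_width": finger opening in mm; "finger_force": force on a finger pad.
Only numpy, scipy, OpenCV 4.12 (cv2) and the standard library are available. Lean on these libraries where they do the work, as an engineer would, in place of code of your own. Each camera call takes 0.05 s, during which the arm holds its last target. There are 200 camera calls.

## Working session

There is one attempt and no reset: what is moved stays moved. The work goes in short steps, Python scripts to look and compute and a tool call to move; the robot and the scene stay as the last step left them, time stands still between calls to the robot, and variables do not carry over. Pictures are saved under pics/ and viewed, at most 10 in all, crops included, and the job is handed in when it is done.

Besides the shell and the picture viewer there is one more tool, called after "Request:" as name(argument=value, ...), one argument or row to a line, values as JSON. send_rows: Moves the arm, as the interface text tells. Its arguments: {"type":"object","properties":{"commands":{"type":"array"},"newtons":{"type":"number"}},"required":["commands"]}

```bash
ls; mkdir -p pics; python3 - <<'E'
from cell import arm
import cv2,numpy as np
s=arm.state();print(s)
ims=[]
for n in("side","top"):
    p=arm.get_image(n);cv2.imwrite(f"pics/{n}1.png",p["pixels"][:,:,::-1])
    print(n,p["mtx"].tolist(),np.round(p["D"],3),np.round(p["R"],3).tolist(),p["t"])
    for t in("cap_grip","mouth","plate","neck","food_jar_mid","dose_bottle_mid","magnet_mid"):
        print(t,[(np.round(d["at"],1).tolist(),round(d["score"],2)) for d in arm.recognise(t,p)[:4]])
E
```

```text
pics
{'clock': 0.0, 'joint_pos': array([ 1.08958879e+00,  1.31175171e-01,  1.48929716e+00, -1.99280501e-05,
        1.52300077e+00, -8.54052268e-02]), 'joint_vel': array([ 0.0003413 ,  0.00234693, -0.00055241,  0.00071825, -0.00128916,
       -0.0015487 ]), 'joint_torque': array([-1.22044865e-03, -5.59834063e+01, -4.91766465e+01,  7.67574599e-02,
        3.52710800e-02, -8.87598389e-05]), 'ee_pos': array([231.06622771, 553.13502383, 239.56923371]), 'eef_rot': array([ 1.96611324e-01,  9.80481057e-01, -9.05526398e-04, -2.53267317e-04]), 'force': array([-0.00362196, -0.15168038,  0.48927944]), 'torque': array([ 0.03374469, -0.02150035, -0.03080431]), 'finger_force': 0.0, 'grip_width': 93.0709414539641}
side [[545.8843309114294, 0.0, 282.3022695317718], [0.0, 545.8843309114294, 203.69889373299247], [0.0, 0.0, 1.0]] [-0.115  0.     0.     0.     0.   ] [[0.998, -0.069, -0.012], [-0.06, -0.743, -0.667], [0.037, 0.666, -0.745]] [-516.92361866  116.31985332 1181.18898328]
cap_grip [([172.3, 311.5], 0.8), ([357.3, 342.1], 0.78), ([288.4, 317.8], 0.59)]
mouth [([256.1, 156.4], 0.61)]
plate [([260.3, 154.4], 0.75)]
neck [([254.5, 113.2], 0.89)]
food_jar_mid [([265.4, 231.4], 0.62)]
dose_bottle_mid [([331.3, 223.5], 0.63)]
magnet_mid [([378.1, 217.1], 0.91)]
top [[400.64320197861446, 0.0, 269.6582771754891], [0.0, 400.64320197861446, 197.6163626466035], [0.0, 0.0, 1.0]] [0.021 0.    0.    0.    0.   ] [[0.008, -1.0, 0.003], [-0.996, -0.008, -0.089], [0.089, -0.003, -0.996]] [ -7.10449496 545.77207605 938.63438651]
cap_grip [([348.6, 207.2], 0.92), ([374.0, 161.4], 0.75), ([341.1, 306.1], 0.64)]
mouth [([175.4, 229.6], 0.66), ([268.3, 228.7], 0.35)]
plate [([176.7, 227.0], 0.75)]
neck [([144.1, 224.7], 0.79)]
food_jar_mid [([269.0, 228.3], 0.69)]
dose_bottle_mid [([263.1, 166.4], 0.58)]
magnet_mid [([252.1, 123.0], 0.72)]
```

View pics/side1.png

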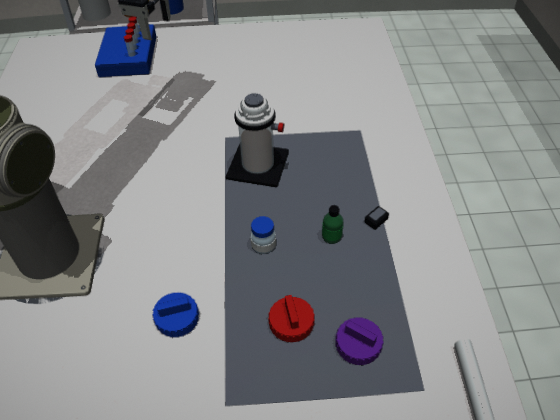

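View pics/top1.png

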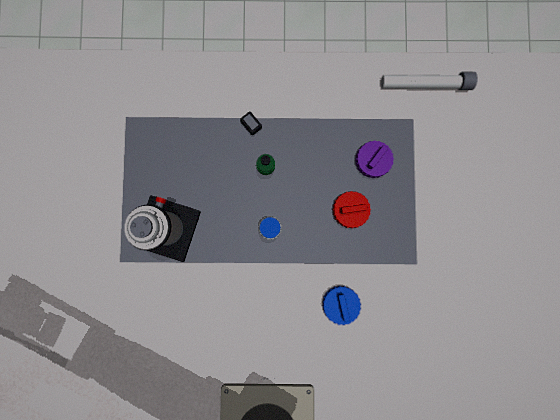

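The top view shows the reactor's neck at about (148,228), and the red cap at (352,210) with its bar roughly along image x. The blue cap at (342,305) and the purple one at (374,159) are look-alikes. The network's "plate" at (176,227) lies on the base, so it's wrong. I'll zoom in.

```bash
python3 - <<'E'
import cv2,numpy as np
s=cv2.imread("pics/side1.png");t=cv2.imread("pics/top1.png")
c=lambda i,x,y:cv2.resize(i[y:y+60,x:x+80],(400,300),interpolation=cv2.INTER_CUBIC)
cv2.imwrite("pics/m1.png",np.vstack([np.hstack([c(s,215,75),c(t,110,198)]),np.hstack([c(s,250,288),c(t,312,180)])]))
E
```

```text
(no output)
```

View pics/m1.png

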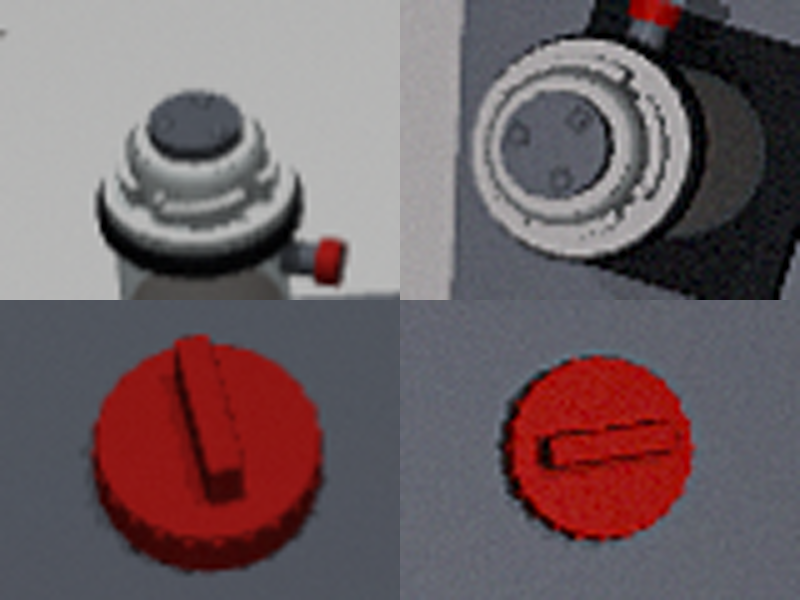

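The crop shows the plate disc at side (253.4,99.8) and top (140.6,226.8). The top face of the red bar is at side (291.2,309) and top (354.2,208.2). I'll triangulate both and compare with the known heights.

```bash
cat > h.py <<'E'
import numpy as np,cv2
def ray(p,uv):
    n=cv2.undistortPoints(np.array([[uv]],float),np.array(p["mtx"]),np.array(p["D"])).ravel()
    R=np.array(p["R"]);d=R.T@[n[0],n[1],1];return -R.T@np.array(p["t"]).ravel(),d/np.linalg.norm(d)
def tri(rs):
    A=sum(np.eye(3)-np.outer(d,d) for c,d in rs);b=sum((np.eye(3)-np.outer(d,d))@c for c,d in rs);return np.linalg.solve(A,b)
def atz(r,z): c,d=r;return c+d*(z-c[2])/d[2]
def proj(p,X):
    return cv2.projectPoints(np.array(X,float).reshape(-1,1,3),cv2.Rodrigues(np.array(p["R"]))[0],np.array(p["t"],float),np.array(p["mtx"]),np.array(p["D"]))[0].reshape(-1,2)
E
python3 - <<'E'
from cell import arm
from h import *
S=arm.get_image("side");T=arm.get_image("top")
for n,a,b,z in(("plate",(253.4,99.8),(140.6,226.8),208.5),("bartop",(291.2,309),(354.2,208.2),56),("disc",(291.4,318.3),(351.7,209.1),28)):
    r=[ray(S,a),ray(T,b)];print(n,tri(r).round(1),atz(r[0],z).round(1),atz(r[1],z).round(1))
P=[atz(ray(T,((312+x/5-80.4),(180+y/5-60.4))),56) for x,y in((552,438),(672,420),(552,466),(676,445))]
print(np.round(P,1))
P=[atz(ray(S,((250+x/5-.4),(288+(y-300)/5-.4))),56) for x,y in((193,340),(224,474))]
print(np.round(P,1)); d=P[0]-P[1];print(np.arctan2(d[1],d[0]))
s=arm.state();print(s["clock"],s["eef_rot"])
from scipy.spatial.transform import Rotation as Ro
print(Ro.from_quat(s["eef_rot"]).as_matrix().round(3))
E
```

```text
plate [472.1 246.7 204.5] [473.3 241.5 208.5] [471.  245.4 208.5]
bartop [ 521.  -200.    51.5] [ 521.6 -202.6   56. ] [ 519.9 -199.    56. ]
disc [ 521.1 -201.    18.4] [ 521.7 -206.5   28. ] [ 519.5 -199.1   28. ]
[[ 522.  -170.8   56. ]
 [ 530.8 -226.5   56. ]
 [ 509.  -170.7   56. ]
 [ 519.2 -228.2   56. ]]
[[ 518.2 -172.6   56. ]
 [ 525.2 -231.6   56. ]]
1.6890433682656278
0.9 [ 1.96603284e-01  9.80483120e-01 -2.06750121e-05  4.41716637e-06]
[[-0.923  0.386  0.   ]
 [ 0.386  0.923 -0.   ]
 [-0.    -0.    -1.   ]]
```

Request:
send_rows(
  commands=[
    [[6, -28, -29, 0, 0.5], [6, -55.8, -58.3, 0, 1.025], [6, -55.8, -58.3, 0, 1.025], [6, -55.8, -58.3, 0, 1.025], [6, -55.8, -58.3, 0, 1.025], [6, -55.8, -58.3, 0, 1.025], [6, -55.8, -58.3, 0, 1.025], [6, -55.8, -58.3, 0, 1.025], [6, -55.8, -58.3, 0, 1.025], [6, -55.8, -58.3, 0, 1.025], [6, -55.8, -58.3, 0, 1.025], [6, -55.8, -58.3, 0, 1.025]],
  ],
  newtons=40,
)

```text
clock: 2.4
ee_pos: [501.5, -148.5, 241.0]
eef_rot: [0.652, 0.758, 0.0, 0.0]
force: [0.7, 2.1, -0.3]
grip_width: 59.9
finger_force: 0.0
```

Request:
send_rows(
  commands=[
    [[6, 0, 0, 0, 0], [6, 0, 0, 0, 0], [6, 0, 0, 0, 0], [6, 0, 0, 0, 0]],
  ],
)

```text
clock: 2.9
ee_pos: [500.9, -145.0, 241.0]
eef_rot: [0.651, 0.759, 0.0, 0.0]
force: [-0.4, 0.4, -0.5]
grip_width: 60.1
finger_force: 0.0
```

Request:
send_rows(
  commands=[
    [[6, -5.73, 1.09, 6, 0], [6, -5.73, 1.09, 12.1, 0], [6, -5.73, 1.09, 12.1, 0], [6, -5.73, 1.09, 12.1, 0], [6, -5.73, 1.09, 12.1, 0]],
  ],
)

```text
clock: 3.52
ee_pos: [521.9, -201.3, 122.7]
eef_rot: [0.652, 0.758, 0.001, 0.002]
force: [0.6, -0.4, 0.8]
grip_width: 60.1
finger_force: 0.0
```

```bash
python3 - <<'E'
from cell import arm
from h import *
S=arm.get_image("side");T=arm.get_image("top")
s=arm.state();e=s["ee_pos"];print(e)
c=[]
for p in(S,T):
    u,v=proj(p,[e+[0,0,-60]])[0];print(u,v)
    x,y=int(u)-50,int(v)-37; x=max(0,x);y=max(0,y)
    i=p["pixels"][y:y+75,x:x+100,::-1].copy();print(x,y)
    c.append(cv2.resize(i,(400,300),interpolation=cv2.INTER_CUBIC))
cv2.imwrite("pics/m2.png",np.hstack(c))
E
```

```text
[ 521.90110181 -201.4936212   122.57505305]
291.3053963666369 306.6457660955869
241 269
355.8639570338466 207.14859460166966
305 170
```

View pics/m2.png

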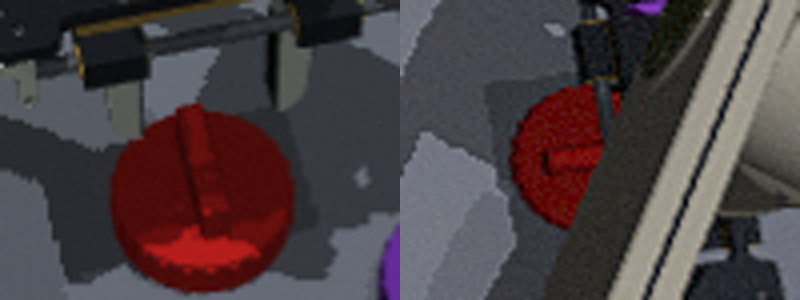

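The side crop shows the tips at about (127,135) and (288,108), straddling the bar. I'll use the known tip position to check the side camera's bias.

```bash
python3 - <<'E'
from cell import arm
from h import *
S=arm.get_image("side");e=arm.state()["ee_pos"];t=e+[0,0,-22]
y=np.array([.988,.153,0])
print(proj(S,[t-y*34,t+y*34,t]), [(241+x/4,269+v/4) for x,v in((127,135),(288,108))])
print(atz(ray(S,(292.3,299.1)),t[2]),t)
E
```

```text
[[272.96008365 299.5476472 ]
 [309.24167525 292.26268768]
 [291.18583167 295.90070474]] [(272.75, 302.75), (313.0, 296.0)]
[ 523.12896614 -208.45324446  100.16538243] [ 521.65502377 -201.50467687  100.16538243]
```

Request:
send_rows(
  commands=[
    [[6, 0, 0, 3.5, 0], [6, 0, 0, 6, 0], [6, 0, 0, 6.7, 0], [6, 0, 0, 6.7, 0], [6, 0, 0, 6.7, 0], [6, 0, 0, 6.7, 0]],
  ],
)

```text
clock: 4.42
ee_pos: [521.1, -201.7, 53.9]
eef_rot: [0.652, 0.758, 0.0, 0.001]
force: [-0.5, -0.9, 0.2]
grip_width: 60.1
finger_force: 0.0
```

Request:
send_rows(
  commands=[
    [[1, 0, 0, 0, 0], [1, 0, 0, 0, 0], [1, 0, 0, 0, 0], [1, 0, 0, 0, 0], [1, 0, 0, 0, 0], [1, 0, 0, 0, 0], [1, 0, 0, 0, 0], [1, 0, 0, 0, 0]],
  ],
  newtons=50,
)

```text
clock: 5.42
ee_pos: [520.3, -201.2, 52.6]
eef_rot: [0.652, 0.758, 0.0, 0.0]
force: [0.6, 1.1, -0.7]
grip_width: 13.5
finger_force: 50.0
```

Request:
send_rows(
  commands=[
    [[1, 0, 0, -6, 0], [1, 0, 0, -12, 0], [1, 0, 0, -18, 0], [1, 0, 0, -24, 0], [1, 6, 0.3, -24.5, 0], [1, 12, 0.6, -24.5, 0], [1, 18, 0.8, -24.5, 0], [1, 24, 1, -24.5, 0], [1, 30, 1.3, -24.5, 0], [1, 36, 1.6, -24.5, 0], [1, 41, 1.8, -24.5, 0], [1, 44.7, 1.94, -24.5, 0]],
  ],
)

```text
clock: 6.92
ee_pos: [471.7, 245.7, 297.2]
eef_rot: [0.652, 0.759, -0.0, -0.0]
force: [0.6, -0.6, -1.1]
grip_width: 13.7
finger_force: 50.0
```

Request:
send_rows(
  commands=[
    [[1, 0, 0, 0, 0], [1, 0, 0, 0, 0], [1, 0, 0, 0, 0], [1, 0, 0, 0, 0]],
  ],
)

```text
clock: 7.42
ee_pos: [472.9, 242.7, 297.7]
eef_rot: [0.653, 0.758, -0.0, 0.0]
force: [0.2, -0.1, -2.3]
grip_width: 13.7
finger_force: 50.0
```

```bash
python3 - <<'E'
from cell import arm
from h import *
s=arm.state();e=s["ee_pos"];print(e,s["force"],s["torque"],s["joint_pos"])
S=arm.get_image("side");T=arm.get_image("top")
cs=[]
for p in(S,T):
    u,v=proj(p,[[472,244,230]])[0]
    x,y=max(0,int(u)-50),max(0,int(v)-50);print(x,y)
    cs.append(cv2.resize(p["pixels"][y:y+100,x:x+100,::-1].copy(),(400,400),interpolation=cv2.INTER_CUBIC))
cv2.imwrite("pics/m3.png",np.hstack(cs))
E
```

```text
[472.9356307  242.68845723 297.66973396] [ 0.20698274 -0.065056   -2.34416211] [-0.07636972  0.03375341  0.02100353] [ 3.77739122e-01 -7.25282606e-02  1.59195425e+00 -1.37899542e-04
  1.62212125e+00  2.29264798e-01]
202 41
87 176
```

View pics/m3.png

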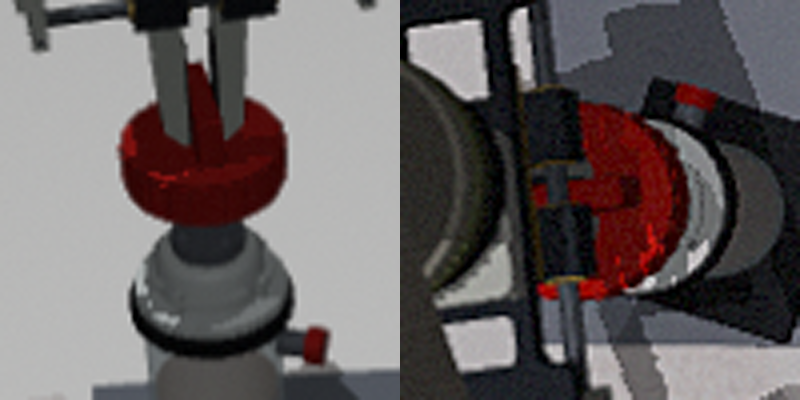

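```bash
python3 - <<'E'
from cell import arm
from h import *
S=arm.get_image("side");T=arm.get_image("top")
print("ring top-cam",atz(ray(T,(146,227.1)),173))
for z in(160,173): print("ring side",atz(ray(S,(254.6,115)),z))
e=arm.state()["ee_pos"]
print("side cap u obs 252.5, proj", proj(S,[[e[0],e[1],258]])[0])
# silhouettes of model circles
a=np.linspace(0,6.283,200)
def sil(p,c,R,zs):
    P=np.vstack([np.c_[c[0]+R*np.cos(a),c[1]+R*np.sin(a),0*a+z] for z in zs]);q=proj(p,P);return q.min(0),q.max(0)
print("side cap",sil(S,e,43.5,(e[2]-54,e[2]-26)),"obs x",202+120/4-.4,202+287/4-.4,"bottom",41+228/4-.4)
print("top cap",sil(T,e,43.5,(e[2]-54,e[2]-26)),"obs right",87+689/4-100.4,"y",176+102/4-.4,176+299/4-.4)
m=(472,244)
print("side plate",sil(S,m,21,(208.5,)),"obs",215+147/5-.4,215+242/5-.4,75+92/5-.4,75+160/5-.4)
print("top plate",sil(T,m,21,(208.5,)),"obs",110+98/5-.4,110+212/5-.4,198+90/5-.4,198+202/5-.4)
E
```

```text
ring top-cam [470.97937306 245.81210283 173.        ]
ring side [473.81095216 248.22263714 160.        ]
ring side [473.88861196 232.05110674 173.        ]
side cap u obs 252.5, proj [252.0167548   80.88585349]
side cap (array([231.33878083,  64.09135433]), array([272.36708563,  98.53800313])) obs x 231.6 273.35 bottom 97.6
top cap (array([105.64548298, 200.65220156]), array([159.51473841, 250.01963566])) obs right 158.85 y 201.1 250.35
side plate (array([243.33836017,  93.41583653]), array([262.25222535, 104.98960406])) obs 244.0 263.0 93.0 106.6
top plate (array([130.35721833, 215.36409118]), array([152.31463024, 237.25235248])) obs 129.2 152.0 215.6 238.0
```

Request:
send_rows(
  commands=[
    [[1, 0.08, -0.08, 1, 0], [1, 0.08, -0.08, 2, 0], [1, 0.08, -0.08, 3, 0], [1, 0.08, -0.08, 3.8, 0], [1, 0.08, -0.08, 4.4, 0], [1, 0.08, -0.08, 4.8, 0], [1, 0.08, -0.08, 5.1, 0], [1, 0.08, -0.08, 5.3, 0], [1, 0.08, -0.08, 5.3, 0], [1, 0.08, -0.08, 5.3, 0]],
  ],
)

```text
clock: 8.88
ee_pos: [471.8, 244.3, 244.9]
eef_rot: [0.652, 0.758, 0.0, 0.0]
force: [1.0, -0.2, -2.1]
grip_width: 13.7
finger_force: 50.0
```

```bash
cat > st.py <<'E'
from cell import arm
s=arm.state();print(s["clock"],s["ee_pos"].round(2),s["force"].round(2),s["torque"].round(3),s["eef_rot"].round(4),s["grip_width"])
E
python3 st.py
```

```text
8.875 [471.85 244.32 244.86] [ 0.97 -0.2  -2.11] [-0.058  0.106 -0.032] [6.521e-01 7.581e-01 1.000e-04 1.000e-04] 13.687220682269123
```

Request:
send_rows(
  commands=[
    [[1, 0, 0, 0.15, 0], [1, 0, 0, 0.3, 0], [1, 0, 0, 0.4, 0], [1, 0, 0, 0.5, 0], [1, 0, 0, 0.5, 0]],
  ],
)

```text
clock: 9.5
ee_pos: [471.7, 244.3, 239.5]
eef_rot: [0.652, 0.758, -0.0, -0.0]
force: [0.6, -0.6, -2.2]
grip_width: 13.7
finger_force: 50.0
```

```bash
python3 st.py
```

```text
9.5 [471.68 244.25 239.51] [ 0.61 -0.61 -2.22] [-0.072  0.082 -0.094] [ 6.521e-01  7.581e-01 -1.000e-04 -0.000e+00] 13.74732391774643
```

Request:
send_rows(
  commands=[
    [[1, 0, 0, 0.1, 0], [1, 0, 0, 0.2, 0], [1, 0, 0, 0.2, 0], [1, 0, 0, 0.2, 0]],
  ],
)

```text
clock: 10.0
ee_pos: [471.8, 244.3, 237.9]
eef_rot: [0.652, 0.758, 0.0, 0.0]
force: [-0.9, -0.6, 0.8]
grip_width: 14.0
finger_force: 50.0
```

Request:
send_rows(
  commands=[
    [[1, 0, 0, 0.05, 0], [1, 0, 0, 0.1, 0], [1, 0, 0, 0.1, 0], [1, 0, 0, 0.1, 0]],
  ],
)

```text
clock: 10.5
ee_pos: [471.8, 244.3, 236.8]
eef_rot: [0.652, 0.758, 0.0, 0.0]
force: [-0.0, -1.4, 2.8]
grip_width: 14.0
finger_force: 50.0
```

Request:
send_rows(
  commands=[
    [[1, 0, 0, 0.05, 0], [1, 0, 0, 0.1, 0], [1, 0, 0, 0.1, 0], [1, 0, 0, 0.1, 0]],
  ],
)

```text
clock: 11.0
ee_pos: [471.9, 244.3, 236.6]
eef_rot: [0.652, 0.758, 0.0, 0.0]
force: [-3.1, -1.3, 8.2]
grip_width: 13.8
finger_force: 50.0
```

Request:
send_rows(
  commands=[
    [[1, 0, 0, 0.05, 0], [1, 0, 0, 0.1, 0], [1, 0, 0, 0.1, 0], [1, 0, 0, 0.1, 0]],
  ],
)

```text
clock: 11.5
ee_pos: [472.0, 244.4, 236.5]
eef_rot: [0.652, 0.758, 0.001, 0.0]
force: [-6.2, -1.8, 13.1]
grip_width: 13.7
finger_force: 50.0
```

Request:
send_rows(
  commands=[
    [[1, 0, 0.03, 0, -0.05], [1, 0, 0.05, -0.03, -0.1], [1, 0, 0.05, -0.05, -0.15], [1, 0, 0.05, -0.05, -0.15]],
  ],
)

```text
clock: 12.0
ee_pos: [472.9, 244.9, 236.7]
eef_rot: [0.593, 0.805, 0.001, 0.0]
force: [-2.0, 0.9, 9.6]
grip_width: 13.7
finger_force: 50.0
```

```bash
python3 st.py
```

```text
12.0 [472.89 244.89 236.75] [-1.96  0.89  9.59] [ 0.077  0.552 -0.227] [5.932e-01 8.050e-01 1.300e-03 5.000e-04] 13.701093652256098
```

Request:
send_rows(
  commands=[
    [[1, 0, 0, -0.02, -0.05], [1, 0, 0, -0.03, -0.1], [1, 0, 0, -0.05, -0.15], [1, 0, 0, -0.07, -0.2], [1, 0, 0, -0.08, -0.25], [1, 0, 0, -0.08, -0.25]],
  ],
)

```text
clock: 12.75
ee_pos: [473.0, 245.2, 237.6]
eef_rot: [0.488, 0.873, 0.002, 0.001]
force: [-1.1, 1.3, 9.5]
grip_width: 13.7
finger_force: 50.0
```

```bash
python3 st.py
```

```text
12.75 [472.98 245.22 237.64] [-1.14  1.34  9.46] [ 0.41   0.408 -0.215] [4.882e-01 8.728e-01 1.600e-03 6.000e-04] 13.652605104797587
```

Request:
send_rows(
  commands=[
    [[1, 0, 0, -0.02, -0.04], [1, 0, 0, -0.03, -0.08], [1, 0, 0, -0.04, -0.12], [1, 0, 0, -0.04, -0.12]],
  ],
)

```text
clock: 13.25
ee_pos: [473.0, 245.0, 237.8]
eef_rot: [0.435, 0.9, 0.001, 0.001]
force: [-0.1, 1.3, 8.4]
grip_width: 13.7
finger_force: 50.0
```

Request:
send_rows(
  commands=[
    [[1, 0, 0, -0.02, -0.04], [1, 0, 0, -0.03, -0.08], [1, 0, 0, -0.04, -0.12], [1, 0, 0, -0.04, -0.12]],
  ],
)

```text
clock: 13.75
ee_pos: [472.9, 244.6, 237.2]
eef_rot: [0.381, 0.925, 0.001, 0.001]
force: [3.1, 0.1, 1.8]
grip_width: 13.5
finger_force: 50.0
```

Request:
send_rows(
  commands=[
    [[1, 0, 0, 0.05, 0], [1, 0, 0, 0.1, 0], [1, 0, 0, 0.15, 0], [1, 0, 0, 0.15, 0]],
  ],
)

```text
clock: 14.25
ee_pos: [472.7, 244.6, 235.6]
eef_rot: [0.381, 0.925, 0.001, 0.0]
force: [5.5, 2.6, 4.0]
grip_width: 13.6
finger_force: 50.0
```

```bash
python3 st.py
```

```text
14.25 [472.67 244.58 235.58] [5.51 2.59 3.95] [ 0.453 -0.991 -0.056] [3.807e-01 9.247e-01 5.000e-04 4.000e-04] 13.63208753466043
```

Request:
send_rows(
  commands=[
    [[1, -0.02, 0.05, 0.05, 0], [1, -0.02, 0.05, 0.1, 0], [1, -0.02, 0.05, 0.15, 0], [1, -0.02, 0.05, 0.2, 0], [1, -0.02, 0.05, 0.2, 0]],
  ],
)

```text
clock: 14.88
ee_pos: [472.8, 244.6, 233.3]
eef_rot: [0.381, 0.925, 0.0, 0.0]
force: [4.7, 2.0, 5.0]
grip_width: 13.6
finger_force: 50.0
```

```bash
python3 st.py
```

```text
14.875 [472.78 244.63 233.27] [4.74 2.   4.96] [ 0.426 -0.748 -0.069] [3.806e-01 9.248e-01 1.000e-04 1.000e-04] 13.592213534761626
```

Request:
send_rows(
  commands=[
    [[1, -0.02, 0.05, 0.05, 0], [1, -0.02, 0.05, 0.1, 0], [1, -0.02, 0.05, 0.15, 0], [1, -0.02, 0.05, 0.2, 0], [1, -0.02, 0.05, 0.25, 0], [1, -0.02, 0.05, 0.3, 0], [1, -0.02, 0.05, 0.3, 0]],
  ],
)

```text
clock: 15.75
ee_pos: [472.9, 244.7, 230.0]
eef_rot: [0.381, 0.925, -0.0, -0.0]
force: [1.9, 0.4, 5.4]
grip_width: 13.7
finger_force: 50.0
```

```bash
python3 st.py
```

```text
15.75 [472.92 244.68 230.05] [1.88 0.39 5.43] [ 0.207 -0.33  -0.009] [ 3.805e-01  9.248e-01 -3.000e-04 -3.000e-04] 13.715747959583293
```

Request:
send_rows(
  commands=[
    [[1, 0, 0.02, 0.05, 0], [1, 0, 0.02, 0.1, 0], [1, 0, 0.02, 0.15, 0], [1, 0, 0.02, 0.2, 0], [1, 0, 0.02, 0.25, 0], [1, 0, 0.02, 0.3, 0], [1, 0, 0.02, 0.35, 0], [1, 0, 0.02, 0.4, 0], [1, 0, 0.02, 0.4, 0]],
  ],
)

```text
clock: 16.88
ee_pos: [473.0, 244.7, 227.1]
eef_rot: [0.381, 0.925, -0.0, -0.0]
force: [-2.4, -0.9, 12.3]
grip_width: 13.5
finger_force: 50.0
```

Request:
send_rows(
  commands=[
    [[1, 0, 0, 0.05, 0], [1, 0, 0, 0.1, 0], [1, 0, 0, 0.1, 0], [1, 0, 0, 0.1, 0]],
  ],
)

```text
clock: 17.38
ee_pos: [473.0, 244.7, 227.0]
eef_rot: [0.381, 0.925, -0.0, 0.0]
force: [-4.7, -2.3, 17.7]
grip_width: 13.1
finger_force: 50.0
```

Request:
send_rows(
  commands=[
    [[1, 0, -0.03, -0.07, 0], [1, 0, -0.03, -0.07, 0.05], [1, 0, -0.03, -0.07, 0.1], [1, 0, -0.03, -0.07, 0.15], [1, 0, -0.03, -0.07, 0.2], [1, 0, -0.03, -0.07, 0.2]],
  ],
)

```text
clock: 18.12
ee_pos: [473.1, 244.8, 227.0]
eef_rot: [0.471, 0.882, 0.0, 0.0]
force: [-1.4, -0.3, 12.3]
grip_width: 13.6
finger_force: 50.0
```

```bash
python3 st.py
```

```text
18.125 [473.08 244.77 227.03] [-1.4  -0.3  12.27] [-0.061  0.238  0.085] [4.712e-01 8.820e-01 1.000e-04 1.000e-04] 13.626161562897183
```

Request:
send_rows(
  commands=[
    [[1, 0, 0, 0, 0.06], [1, 0, 0, 0, 0.12], [1, 0, 0, 0, 0.18], [1, 0, 0, 0, 0.24], [1, 0, 0, 0, 0.3], [1, 0, 0, 0, 0.36], [1, 0, 0, 0, 0.42], [1, 0, 0, 0, 0.48], [1, 0, 0, 0, 0.54], [1, 0, 0, 0, 0.6], [1, 0, 0, 0, 0.65], [1, 0, 0, 0, 0.65]],
  ],
)

```text
clock: 19.62
ee_pos: [473.1, 244.7, 227.0]
eef_rot: [0.728, 0.685, 0.0, 0.0]
force: [-0.0, 0.3, 12.1]
grip_width: 13.5
finger_force: 50.0
```

```bash
python3 st.py
```

```text
19.625 [473.14 244.73 227.03] [-1.000e-02  2.700e-01  1.212e+01] [-0.103  0.24   0.103] [7.282e-01 6.854e-01 2.000e-04 1.000e-04] 13.52961498087783
```

Request:
send_rows(
  commands=[
    [[1, 0, 0, 0, 0.05], [1, 0, 0, 0, 0.1], [1, 0, 0, 0, 0.15], [1, 0, 0, 0, 0.2], [1, 0, 0, 0, 0.2]],
  ],
)

```text
clock: 20.25
ee_pos: [473.1, 244.7, 227.0]
eef_rot: [0.793, 0.609, 0.0, 0.0]
force: [-0.5, 0.1, 13.0]
grip_width: 13.4
finger_force: 50.0
```

```bash
python3 st.py
```

```text
20.25 [473.12 244.74 227.02] [-0.47  0.11 12.96] [-0.061  0.303  0.107] [7.930e-01 6.093e-01 2.000e-04 1.000e-04] 13.429677151132887
```

Request:
send_rows(
  commands=[
    [[1, 0, 0, 0, 0.04], [1, 0, 0, 0, 0.08], [1, 0, 0, 0, 0.08]],
  ],
)

```text
clock: 20.62
ee_pos: [473.1, 244.7, 227.0]
eef_rot: [0.817, 0.577, 0.0, 0.0]
force: [-1.0, -0.8, 12.4]
grip_width: 13.5
finger_force: 50.0
```

```bash
python3 st.py
```

```text
20.625 [473.06 244.73 227.02] [-0.99 -0.83 12.42] [-0.131  0.324  0.087] [8.166e-01 5.772e-01 1.000e-04 1.000e-04] 13.536897570495999
```

Request:
send_rows(
  commands=[
    [[1, 0, 0, 0, 0.04], [1, 0, 0, 0, 0.07], [1, 0, 0, 0, 0.07]],
  ],
)

```text
clock: 21.0
ee_pos: [472.8, 244.7, 227.0]
eef_rot: [0.836, 0.548, -0.0, -0.0]
force: [-3.1, -0.3, 13.8]
grip_width: 13.7
finger_force: 50.0
```

```bash
python3 st.py
```

```text
21.0 [472.84 244.75 227.03] [-3.15 -0.28 13.83] [-0.169  0.567  0.152] [ 8.363e-01  5.483e-01 -1.000e-04 -1.000e-04] 13.719128324081925
```

Request:
send_rows(
  commands=[
    [[1, 0, 0, 0, 0.03], [1, 0, 0, 0, 0.05], [1, 0, 0, 0, 0.05]],
  ],
)

```text
clock: 21.38
ee_pos: [472.7, 244.8, 227.0]
eef_rot: [0.85, 0.527, -0.0, -0.0]
force: [-3.8, -0.3, 13.0]
grip_width: 13.8
finger_force: 50.0
```

```bash
python3 st.py
```

```text
21.375 [472.69 244.8  227.  ] [-3.79 -0.27 13.  ] [-0.087  0.725  0.21 ] [ 8.496e-01  5.274e-01 -2.000e-04 -1.000e-04] 13.79995288020438
```

Request:
send_rows(
  commands=[
    [[1, 0, 0, 0, 0.03], [1, 0, 0, 0, 0.05], [1, 0, 0, 0, 0.05]],
  ],
)

```text
clock: 21.75
ee_pos: [472.5, 244.9, 227.0]
eef_rot: [0.862, 0.506, -0.0, -0.0]
force: [-4.0, 0.5, 14.4]
grip_width: 13.7
finger_force: 50.1
```

```bash
python3 st.py
```

```text
21.75 [472.53 244.94 227.04] [-3.99  0.45 14.44] [-0.005  0.899  0.332] [ 8.625e-01  5.061e-01 -3.000e-04 -3.000e-04] 13.721536131699903
```

Request:
send_rows(
  commands=[
    [[1, 0, 0, 0, -0.05], [1, 0, 0, -0.05, -0.09], [1, 0, 0, -0.1, -0.09], [1, 0, 0, -0.15, -0.09], [1, 0, 0, -0.2, -0.09], [1, 0, 0, -0.2, -0.09]],
  ],
)

```text
clock: 22.5
ee_pos: [472.6, 244.8, 227.3]
eef_rot: [0.839, 0.544, -0.001, -0.0]
force: [0.3, 4.1, 1.9]
grip_width: 13.6
finger_force: 50.0
```

```bash
python3 st.py
```

```text
22.5 [472.59 244.83 227.35] [0.26 4.06 1.91] [0.52  0.155 0.046] [ 8.389e-01  5.443e-01 -6.000e-04 -4.000e-04] 13.561764045845855
```

Request:
send_rows(
  commands=[
    [[1.6, 0, 0, 0, 0], [1.8, 0, 0, 0, 0], [2.5, 0, 0, 0, 0], [4, 0, 0, 0, 0], [5, 0, 0, 0, 0], [5, 0, 0, 0, 0], [5, 0, 0, -2, 0], [5, 0, 0, -5, 0], [5, 0, 0, -8, 0], [5, 0, 0, -11, 0]],
  ],
)

```text
clock: 23.75
ee_pos: [473.3, 244.8, 340.8]
eef_rot: [0.839, 0.544, 0.001, 0.0]
force: [0.4, -0.6, 0.3]
grip_width: 49.9
finger_force: 0.0
```

```bash
python3 - <<'E'
from cell import arm
from h import *
S=arm.get_image("side");T=arm.get_image("top")
cs=[]
for p in(S,T):
    u,v=proj(p,[[472,244,210]])[0]
    x,y=max(0,int(u)-50),max(0,int(v)-50);print(x,y)
    cs.append(cv2.resize(p["pixels"][y:y+100,x:x+100,::-1].copy(),(400,400),interpolation=cv2.INTER_CUBIC))
cv2.imwrite("pics/m4.png",np.hstack(cs))
a=np.linspace(0,6.283,200);c=(472.8,244.7)
for sk in(-24,-15):
    z=198.5+sk;q=proj(S,np.vstack([np.c_[c[0]+43.5*np.cos(a),c[1]+43.5*np.sin(a),0*a+h] for h in(z,z+28)]));print(sk,q.min(0),q.max(0))
hsv=cv2.cvtColor(S["pixels"],cv2.COLOR_RGB2HSV)
m=((hsv[...,0]<8)|(hsv[...,0]>172))&(hsv[...,1]>150)
n,l,st,_=cv2.connectedComponentsWithStats(m.astype(np.uint8));print([k.tolist() for k in st[1:] if k[4]>100])
E
python3 st.py
```

```text
202 48
91 176
-24 [233.76609794  89.39215997] [273.09845495 123.34103767]
-15 [233.46047698  86.1635204 ] [273.00231837 120.17609855]
[[124, 11, 14, 31, 216], [235, 83, 39, 39, 1079]]
23.85 [474.66 245.35 343.89] [ 0.13  0.31 -0.63] [-0.107  0.046 -0.001] [8.390e-01 5.442e-01 4.000e-03 8.000e-04] 49.445203043757814
```

View pics/m4.png

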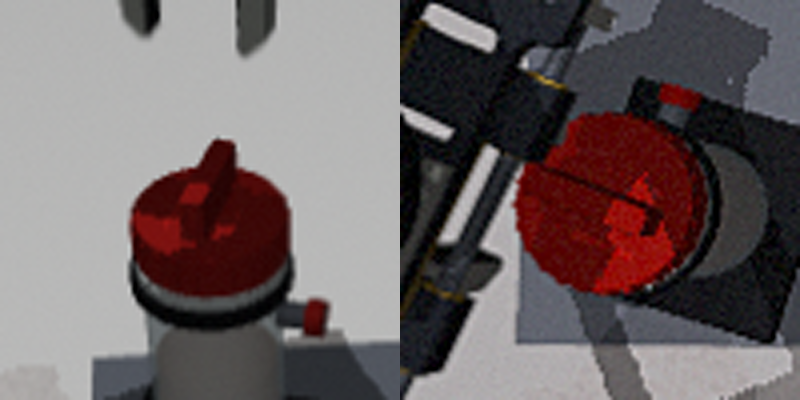

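The cap sits level on the neck, with its skirt edge at row 122 in the side picture. That matches home height (-24 mm), and the fingers are well clear.

Request:
send_rows(
  commands=[
    [[5, 0, 0, 0, 0], [5, 0, 0, 0, 0], [5, 0, 0, 0, 0], [5, 0, 0, 0, 0]],
  ],
)

```text
clock: 24.35
ee_pos: [472.9, 244.6, 337.3]
eef_rot: [0.839, 0.544, -0.001, -0.0]
force: [0.6, -0.1, 0.0]
grip_width: 49.9
finger_force: 0.0
```

```bash
python3 -c "
from cell import arm
print(arm.close_job())"
```

```text
the job is handed in; nothing more can be done
None
```

The red cap was turned backward until it dropped into the thread, then forward to the end stop, and released; the last pictures show it level at home height, and I handed the job in at about 24 s, though no verdict came back.

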